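# Make up a wheel kit and a glazing kit for the pottery class

### The job

Make up two kits for the pottery class from the stock in the middle of the table: for the wheel kit lay the double-ended loop tool in the long groove of the white tray and the oval wooden rib flat in either of that tray's square pockets. For the glazing kit lay the red-handled brush in the long groove of the green tray, and stand the blue-lidded glaze jar and the terracotta cup upright on that tray, one in each square pocket; the cup is fragile, so set it down and do not drop it. Leave the yellow-lidded jar where it stands and do not disturb the freshly thrown vase or the pot of brushes; the trays stay flat on the table.

Things in the scene. Friction and masses are not known exactly. Their poses are not given: they have to be found in the camera images.
- white_tray: White painted wooden kit tray, 210 x 156 mm outside and 16 mm high, loose on the table (0.5 kg). Origin: centre of its underside; x along its 210 mm side, z up. Floor 5 mm thick, so its floor is at z = 5 mm; walls and dividers 4 mm thick, all 16 mm high. On its +y side one long groove, 202 x 60 mm inside, centre at x = 0, y = +44 mm; on its -y side two near-square pockets side by side, each 99 mm (x) x 84 mm (y) inside, centres at x = -51.5 and +51.5 mm, y = -32 mm.
- green_tray: Light green painted wooden kit tray, 210 x 156 mm outside and 16 mm high, loose on the table (0.5 kg). Origin: centre of its underside; x along its 210 mm side, z up. Floor 5 mm thick, so its floor is at z = 5 mm; walls and dividers 4 mm thick, all 16 mm high. On its +y side one long groove, 202 x 60 mm inside, centre at x = 0, y = +44 mm; on its -y side two near-square pockets side by side, each 99 mm (x) x 84 mm (y) inside, centres at x = -51.5 and +51.5 mm, y = -32 mm.
- loop_tool: Potter's double-ended loop tool lying flat: pale wooden handle 95 mm long, 16 x 16 mm with rounded edges, a flat steel wire loop 27 to 29 mm wide at each end, 165 mm overall, about 45 g. Origin: middle of the handle, 8 mm above what it lies on; x along the tool, z up. Best gripped across the handle (16 mm, along y) at the origin.
- brush: Flat glaze brush lying flat: red handle 15 mm wide and 12 mm high, steel ferrule 22 mm wide, pale head 25 mm wide at the +x end, 165 mm overall, about 35 g. Origin: middle of its length, 6 mm above what it lies on; x along the brush towards the head, z up. The handle runs from x = -82 to +17 mm; best gripped across it (15 mm, along y) at the origin.
- rib: Wooden throwing rib lying flat: brown oval plate with straight long sides, 80 mm (x) x 40 mm (y), 10 mm thick, a 14 mm finger hole in the middle, about 30 g. Origin: centre of the plate, 5 mm above what it lies on; x along its length, z up. The straight sides run from x = -20 to +20 mm, 40 mm apart.
- blue_jar: Blue-lidded glaze jar standing upright: white screw jar 52 mm in diameter, 62 mm high in all, with a blue colour band and a blue lid 51 mm in diameter on its top 14 mm; about 0.16 kg. Origin: centre of its underside, z up.
- cup: Terracotta (bisque-fired) cup standing upright, mouth up: 60 mm outside diameter at the rim, 59 mm near the foot, 64 mm high, wall 4 mm, about 0.13 kg. Origin: centre of its underside, z up.
- yellow_jar: Yellow-lidded glaze jar standing upright: white screw jar 52 mm in diameter, 62 mm high in all, with a yellow colour band and a yellow lid 51 mm in diameter on its top 14 mm; about 0.16 kg. Origin: centre of its underside, z up. Belongs to neither kit.
- vase: Freshly thrown grey clay vase, 106 mm tall, 90 mm across, on its round plywood bat 120 mm in diameter and 12 mm thick; loose, beyond one of the trays. Origin: centre of the bat's underside. Not to be disturbed.
- brush_pot: Blue ceramic pot, 76 mm in diameter and 85 mm high, with five brushes standing in it up to about 190 mm; loose, beyond one of the trays. Origin: centre of its underside. Not to be disturbed.
Things that resemble listed ones, but are neither listed nor needed, are in the scene too. Of the things like the blue_jar, leave any that is pink; of the rest the smaller one is meant. What is shaped like the brush but black or pink is not meant.

How it is judged:
By the outcome, as a careful person would: the job done as asked, in the order asked, and still so for the second after the job is handed in, with the robot touching nothing.
It also fails if it takes over 128 s, if anything falls off the work surface, if the arm or the gripper's body presses on something with over 40 N, if the wrist force passes 120 N, or if a joint passes its speed limit or range.

### The arm

A 6-joint arm with a two-finger parallel gripper is mounted at the origin on the work surface. World frame = base frame: x ahead of the robot, y to its left, z up, the work surface at z = 0. Lengths are in m, angles in rad, forces in N, time in s.
With the tool pointing down it reaches from about 0.325 to 0.85 m from the base axis. Payload 4.4 kg.
Tool frame: the origin (TCP) lies at the very end of the fingers, on their centre line; the grasp point (between the pads) lies 19 mm behind it; z points along the fingers, x is the direction in which the jaws open and shut, and the axes are right-handed (so a half turn about z gives the same grasp; the last joint's range is limited). The gripper opens to 94 mm and grips with 3 to 60 N. Pads are 16 mm wide; open, the fingers measure 119 mm over their backs; the gripper's body (75 mm by 177 mm) begins 78 mm behind the grasp point.
Start: joints at [-1.345, 0.207, 1.542, -0, 1.393, -0.15], TCP at [0.212, -0.535, 0.205] pointing down, gripper open.
Joint ranges: [-2.73, 2.73], [-0.86, 2.22], [0.23, 2.46], [-1.11, 4.25], [0.08, 2.63], [-2.82, 2.82]. Speed limits (rad/s): [2.79, 2.79, 3.14, 3.14, 3.14, 3.14].

### API

Orientations are given as a rotation vector (axis times angle).
In Python, from station import telemetry, vision, ctrl, models gives the robot as it stands. The module is installed in compiled form; this text tells all that it offers.
- The arm moves only by the tool play_rows, never from a script. Its argument "moves" is a list of rows, each a list of 7 numbers: the closure, from 0 (fully open) to 1 (shut), then the shift along the world's x, y, z in cm, then the turn, a rotation vector about the world's x, y, z in degrees. A call has 1 to 10 rows; each row is the pose to reach, as a shift and turn from the pose commanded when the call began; what a row does not reach only later rows make up. A row lasts 1/12 s, in which the tool goes at most 41.7 mm and 7.16 degrees, less where a joint would pass 70% of its speed; a pose out of reach is approached as far as the arm can. A call with a gripper value outside its range is refused whole. The fingers move at their own pace and stop on an object; "squeeze" is the grip in N (left out, the last holds). Time passes only in rows, so rows that repeat a pose let the fingers close. It gives the time, the measured TCP pose, the force and the opening at its end, in the units of the state.
- telemetry.observe(): the state, without advancing time (a new reading comes with each control period).
- vision.capture(name): name is "scene" or "side" or "wrist"; returns the picture (384x512x3 uint8, red, green, blue); there is no depth.
- vision.camera_model(name): a dict with "intrinsics" (3x3 intrinsics, pixels), "rvec" (rotation vector, rad) and "tvec" (3), from world to camera coordinates, as OpenCV has them; the wrist camera has in their place "T_tool_cam" (4x4, takes a point from camera to tool coordinates, whose origin is the TCP and whose axes are the tool frame's). Camera axes: x right, y down, z forward; pixel columns grow to the right and rows downward; lengths in m; the calibration is good to about 2 mm. A picture is of the moment at which its call begins: read the wrist's pose just before it. camera_model takes no time and is no camera call.
- ctrl.close_job(): hands the job in, once; it reports no verdict.
Trained networks look in the newest picture that a camera, given by its name, has taken for a name from the list of things; names that differ only in an ending like _2 or _b are one class to them, and where a whole thing is asked for, a point or a joint stands for the part that bears it (a point fixed in the world has none). Each returns a list of dicts, best first, with "score" (0 to 1); they miss things now and then, are a little off and sometimes report something else, mostly with a low value. They report only what shows in the picture. A call takes as long as a camera call. They do not tell look-alikes from the thing itself.
- models.regions_of(camera, name): "region" (384x512 bool, what is visible of it) and "pixel" ([column, row] in pixels, amid what is visible of it).
The state is a dict: "time_s": time; "q": joint angles; "qd": joint speeds; "effort": joint torques, N m; "position": TCP position; "eef_rot": TCP orientation; "ft_force": force on the tool from outside, world axes, zero at the start; "torque": the same for the moment, N m; "opening": finger opening in m.
Only numpy, scipy, OpenCV 4.12 (cv2) and the standard library are available. Lean on these libraries where they do the work, as an engineer would, in place of code of your own. Each camera call takes 0.05 s, during which the arm holds its last target. There are 200 camera calls.

## Working session

There is one attempt and no reset: what is moved stays moved. The work goes in short steps, Python scripts to look and compute and a tool call to move; the robot and the scene stay as the last step left them, time stands still between calls to the robot, and variables do not carry over. Pictures are saved under pics/ and viewed, about 12 in all and at most 16, crops included, and the job is handed in when it is done.

Besides the shell and the picture viewer there is one more tool, called after "Emit:" by a JSON object that holds its "api" and its "payload". play_rows: Moves the arm, as the interface text tells. Its arguments: {"type":"object","properties":{"moves":{"type":"array","items":{"type":"array","items":{"type":"number"}}},"squeeze":{"type":"number"}},"required":["moves"]}

```bash
mkdir -p pics
python3 - <<'E'
from station import telemetry, vision, ctrl, models
import cv2,numpy as np
s=telemetry.observe();print({k:np.round(v,3) for k,v in s.items()})
ims=[]
for c in ["scene","side"]:
    im=vision.capture(c);cv2.imwrite(f"pics/{c}0.png",cv2.resize(im[:,:,::-1],(800,600),interpolation=cv2.INTER_CUBIC))
    m=vision.camera_model(c);R=cv2.Rodrigues(np.array(m["rvec"]))[0];print(c,np.round(m["intrinsics"],1).tolist(),"pos",np.round(-R.T@np.array(m["tvec"]).ravel(),3),"fwd",R[2].round(2))
    for n in ["white_tray","green_tray","loop_tool","brush","rib","blue_jar","cup","yellow_jar","vase","brush_pot"]:
        print(c,n,[(round(float(d["score"]),2),np.round(d["pixel"]).tolist(),int(d["region"].sum())) for d in models.regions_of(c,n)])
print(vision.camera_model("wrist"))
E
```

```text
{'time_s': np.float64(0.0), 'q': array([-1.345,  0.207,  1.543, -0.   ,  1.393, -0.151]), 'qd': array([-0.001, -0.001, -0.   ,  0.001,  0.001,  0.   ]), 'effort': array([ 1.0000e-03, -3.7088e+01, -2.8142e+01,  7.0000e-02,  3.6000e-02,
       -0.0000e+00]), 'position': array([ 0.211, -0.534,  0.204]), 'eef_rot': array([-2.597,  1.765,  0.003]), 'ft_force': array([-0.517, -0.247, -0.117]), 'torque': array([-0.015, -0.044,  0.   ]), 'opening': np.float64(0.094)}
scene [[351.2, 0.0, 258.7], [0.0, 351.2, 195.5], [0.0, 0.0, 1.0]] pos [ 1.076 -0.043  0.861] fwd [-0.56  0.04 -0.82]
scene white_tray [(0.63, [161.0, 186.0], 3079)]
scene green_tray [(0.72, [353.0, 181.0], 2948)]
scene loop_tool [(0.84, [313.0, 247.0], 299)]
scene brush [(0.85, [206.0, 308.0], 516), (0.76, [222.0, 255.0], 467), (0.53, [157.0, 131.0], 240), (0.43, [348.0, 180.0], 3073)]
scene rib [(0.84, [235.0, 220.0], 294), (0.37, [410.0, 238.0], 1524)]
scene blue_jar [(0.79, [374.0, 274.0], 542), (0.77, [334.0, 284.0], 1038), (0.68, [293.0, 212.0], 445)]
scene cup [(0.95, [232.0, 172.0], 461)]
scene yellow_jar [(0.58, [285.0, 
[... 620 characters left out ...]
82)]
side cup [(0.76, [294.0, 189.0], 495)]
side yellow_jar [(0.8, [272.0, 215.0], 513)]
side vase [(0.59, [256.0, 139.0], 915)]
side brush_pot [(0.78, [125.0, 242.0], 1672)]
{'intrinsics': array([[335.12962571,   0.        , 255.81763004],
       [  0.        , 335.12962571, 188.34064114],
       [  0.        ,   0.        ,   1.        ]]), 'T_tool_cam': array([[ 9.99999787e-01,  6.52708196e-04, -2.32182921e-05,
        -5.51882488e-04],
       [-6.18217407e-04,  9.57426125e-01,  2.88677733e-01,
        -8.40206717e-02],
       [ 2.10652122e-04, -2.88677657e-01,  9.57426324e-01,
        -1.78911237e-01],
       [ 0.00000000e+00,  0.00000000e+00,  0.00000000e+00,
         1.00000000e+00]])}
```

View pics/scene0.png

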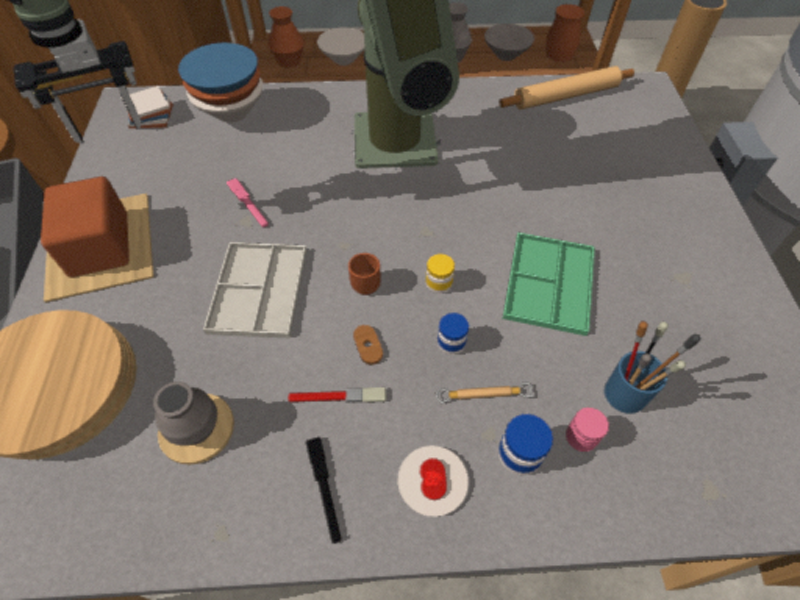

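View pics/side0.png

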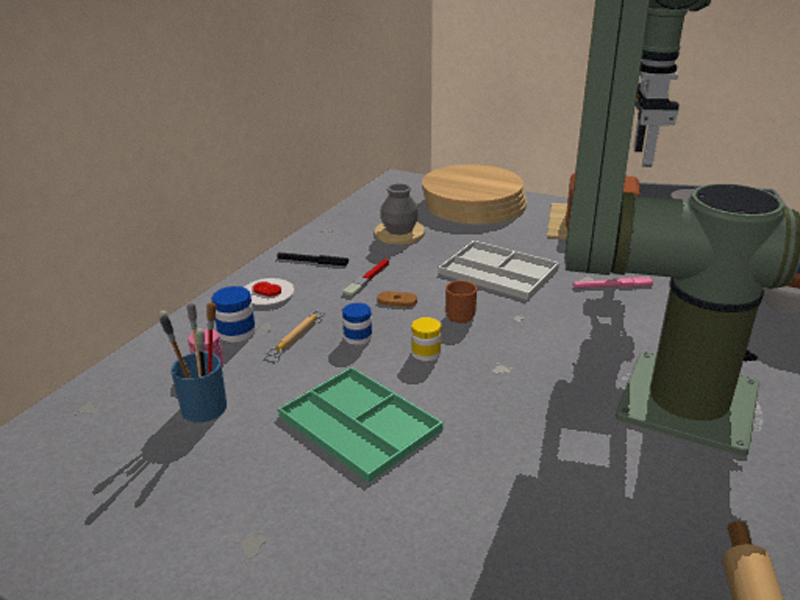

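The scene view (800×600) looks back at the robot, with image right = +y. It shows:
- Loop tool at (485,393), red brush at (338,396) with its head to the right, and rib at (368,344).
- Small blue jar at (453,332), with the big blue look-alike at (526,443) and the pink one at (588,430).
- Cup at (365,273) and yellow jar at (440,273).
- Trays at (256,288) white and (550,282) green, both with the groove on the +y side.

The side view agrees.

```bash
cat > h.py <<'E'
from station import telemetry, vision, ctrl, models
import cv2,numpy as np
from scipy.spatial.transform import Rotation as Ro
from scipy.optimize import least_squares
def cam(c,s=None):
    m=vision.camera_model(c);K=np.array(m["intrinsics"])
    if c!="wrist":
        R=cv2.Rodrigues(np.array(m["rvec"]))[0];return K,R,np.array(m["tvec"]).ravel()
    T=np.eye(4);T[:3,:3]=Ro.from_rotvec(s["eef_rot"]).as_matrix();T[:3,3]=s["position"]
    W=np.linalg.inv(T@np.array(m["T_tool_cam"]));return K,W[:3,:3],W[:3,3]
def back(px,z,C):
    K,R,t=C;d=np.c_[np.atleast_2d(px),np.ones(len(np.atleast_2d(px)))]@np.linalg.inv(K).T@R;o=-R.T@t
    return (o+d*((z-o[2])/d[:,2])[:,None])[:,:2]
def proj(P,C):
    K,R,t=C;p=(np.atleast_2d(P)@R.T+t)@K.T;return p[:,:2]/p[:,2:]
def rect(reg,z,C):
    """centre, (long,short) and angle of long side of a flat thing, mm/deg"""
    cs=max(cv2.findContours(reg.astype(np.uint8),cv2.RETR_EXTERNAL,cv2.CHAIN_APPROX_NONE)[0],key=cv2.contourArea)
    P=back(cs[:,0].astype(float),z,C)*1000
    (c,(w,h),a)=cv2.minAreaRect(P.astype(np.float32))
    if w<h:w,h,a=h,w,a+90
    ys,xs=np.nonzero(reg);m=back(np.c_[xs,ys].astype(float),z,C).mean(0)*1000
    return np.round(c,1),round(w,1),round(h,1),round((a+90)%180-90,1),"mean",m.round(1)
def cyl(reg,r,h,C):
    """base centre of an upright cylinder by matching silhouette bbox"""
    ys,xs=np.nonzero(reg);b=np.array([xs.min()-.5,xs.max()+.5,ys.min()-.5,ys.max()+.5])
    a=np.linspace(0,2*np.pi,60);o=np.c_[r*np.cos(a),r*np.sin(a)]
    def f(p):
        q=np.vstack([proj(np.c_[p+o,np.full(60,z)],C) for z in (0,h)])
        return np.array([q[:,0].min(),q[:,0].max(),q[:,1].min(),q[:,1].max()])-b
    x0=back([[xs.mean(),ys.mean()]],h/2,C)[0]
    s=least_squares(f,x0);return (s.x*1000).round(1),"res px",s.fun.round(1)
E
cat > m.py <<'E'
from h import *
for c in ["scene","side"]:
    vision.capture(c);C=cam(c)
    for n,z in [("white_tray",.016),("green_tray",.016),("loop_tool",.008),("brush",.006),("rib",.01)]:
        for d in models.regions_of(c,n):
            if d["score"]>.45: print(c,n,round(d["score"],2),np.round(d["pixel"]),rect(d["region"],z,C))
    for n,r,h in [("blue_jar",.026,.062),("cup",.03,.064),("yellow_jar",.026,.062),("vase",.045,.106),("brush_pot",.038,.085)]:
        for d in models.regions_of(c,n):
            if d["score"]>.5: print(c,n,round(d["score"],2),np.round(d["pixel"]),cyl(d["region"],r,h,C))
E
python3 m.py
```

```text
scene white_tray 0.84 [159. 183.] (array([ 438.8, -281. ]), 219.5, 163.4, -5.2, 'mean', array([ 445. , -281.5]))
scene green_tray 0.75 [351. 180.] (array([453. , 281.8]), 216.4, 158.9, -16.8, 'mean', array([458.2, 279.9]))
scene loop_tool 0.76 [310. 251.] (array([676.1, 121.9]), 121.8, 21.7, -88.7, 'mean', array([677.2, 122.2]))
scene brush 0.9 [204. 309.] (array([ 821.8, -146.8]), 164.7, 24.5, 14.3, 'mean', array([ 816.9, -148. ]))
scene brush 0.85 [220. 254.] (array([ 670.4, -128.7]), 164.8, 27.3, -89.1, 'mean', array([ 669.2, -122. ]))
scene brush 0.59 [157. 129.] (array([ 200. , -328.3]), 166.7, 22.7, 31.5, 'mean', array([ 195.5, -330.2]))
scene rib 0.82 [234. 221.] (array([572.2, -75. ]), 83.6, 41.1, 15.4, 'mean', array([572.9, -74.4]))
scene blue_jar 0.69 [333. 281.] (array([780.7, 167.9]), 'res px', array([ 4. , -3.8,  4.8, -4.6]))
scene blue_jar 0.67 [377. 274.] (array([761.4, 270.3]), 'res px', array([-0.6,  0.6, -0.7,  0.7]))
scene blue_jar 0.66 [292. 214.] (array([572.9,  77.1]), 'res px', array([-0.3,  0.3, -0.9,  0.8]))
scene cup 0.93 [234. 172.] (array([428.8, -73.7]), 
[... 1297 characters left out ...]
8.9, -122.5]))
side rib 0.73 [254. 191.] (array([568.5, -74. ]), 78.7, 62.3, 26.3, 'mean', array([566.8, -70.9]))
side blue_jar 0.8 [227. 205.] (array([573.7,  70.9]), 'res px', array([-0. ,  0. , -0.5,  0.4]))
side blue_jar 0.56 [149. 203.] (array([797.8, 150.7]), 'res px', array([ 3.5, -3.6,  4.8, -4. ]))
side cup 0.92 [294. 189.] (array([433.5, -82.1]), 'res px', array([-0.3,  0.3, -0.3,  0.2]))
side yellow_jar 0.59 [271. 215.] (array([436. ,  63.3]), 'res px', array([ 0.5, -0.5, -0.6,  0.6]))
side vase 0.64 [254. 138.] (array([ 710.5, -360.8]), 'res px', array([ 3.5, -3.6,  1.7, -1. ]))
side brush_pot 0.73 [127. 240.] (array([742.1, 318.7]), 'res px', array([  3.7,  -3.9,  18.2, -15. ]))
```

Emit:
{"api": "play_rows", "payload": {"moves": [[0,34.9,53.4,6,0,0,70],[0,34.9,53.4,6,0,0,70],[0,34.9,53.4,6,0,0,70],[0,34.9,53.4,6,0,0,70],[0,34.9,53.4,6,0,0,70],[0,34.9,53.4,6,0,0,70],[0,34.9,53.4,6,0,0,70],[0,34.9,53.4,6,0,0,70],[0,34.9,53.4,6,0,0,70],[0,34.9,53.4,6,0,0,70]]}}

```text
time_s: 3.03
position: [0.4393, -0.1856, 0.245]
eef_rot: [3.141, 0.052, 0.001]
ft_force: [0.6, -0.4, -0.1]
opening: 0.0939
```

```bash
cat > w.py <<'E'
from h import *
import sys
names=sys.argv[2:]
s=telemetry.observe();im=vision.capture("wrist");C=cam("wrist",s)
cv2.imwrite(f"pics/{sys.argv[1]}.png",im[:,:,::-1])
print("tcp",(s["position"]*1000).round(1),"yaw",np.degrees(2*np.arctan2(s["eef_rot"][1],s["eef_rot"][0])).round(1))
F={"white_tray":.016,"green_tray":.016,"loop_tool":.008,"brush":.006,"rib":.01}
Y={"blue_jar":(.026,.062),"cup":(.03,.064),"yellow_jar":(.026,.062),"vase":(.045,.106),"brush_pot":(.038,.085)}
for n in names:
    for d in models.regions_of("wrist",n):
        if d["score"]>.4: print(n,round(d["score"],2),np.round(d["pixel"]),rect(d["region"],F[n],C) if n in F else cyl(d["region"],*Y[n],C))
E
python3 w.py w1 white_tray rib brush cup loop_tool blue_jar yellow_jar
```

```text
tcp [ 439.3 -185.6  245. ] yaw 1.9
brush 0.66 [ 72. 258.] (array([ 197.1, -327.9]), 171.1, 26.6, 33.4, 'mean', array([ 191. , -332.8]))
brush 0.59 [445.  97.] (array([ 666.8, -129.4]), 167.8, 28.4, 88.2, 'mean', array([ 667.6, -116.6]))
brush 0.52 [506. 151.] (array([ 749.5, -165.9]), 27.6, 19.8, -75.7, 'mean', array([ 749.5, -165.5]))
cup 0.78 [252.  62.] (array([431.2, -77.3]), 'res px', array([-0.2,  0.2, -0.2,  0.2]))
```

View pics/w1.png

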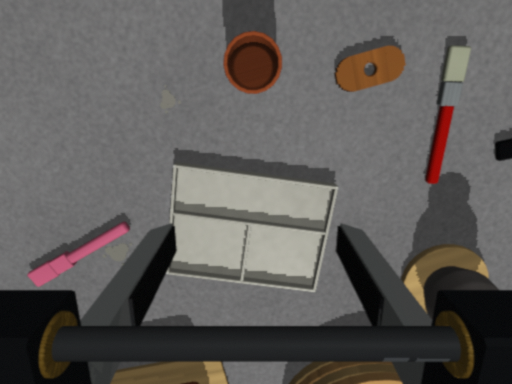

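The wrist view shows the white tray with its groove on the +y side and corners at about (173,164), (337,186) and (314,290). Cup is at (252,62), rib at (370,68) and red brush at (445,97), with its head at the top.

```bash
cat >> h.py <<'E'
def tray(px,loc,C):
    """fit tray pose from pixels of rim corners; loc tray xy (m)"""
    loc=np.array(loc);w=back(np.array(px,float),.016,C)
    f=lambda p:((Ro.from_euler('z',p[2]).as_matrix()[:2,:2]@loc.T).T+p[:2]-w).ravel()
    r=least_squares(f,[*w.mean(0),0]);return (r.x[:2]*1000).round(1),np.degrees(r.x[2]).round(1),"res mm",(r.fun*1000).round(1)
E
python3 - <<'E'
from h import *
s=telemetry.observe();C=cam("wrist",s);im=cv2.imread("pics/w1.png")
m=(im.min(2)>110).astype(np.uint8);m[:,:168]=0;m[:150]=0;m[300:]=0;m[:,345:]=0
m=cv2.morphologyEx(m,cv2.MORPH_OPEN,np.ones((3,3)))
n,l,st,c=cv2.connectedComponentsWithStats(m);k=1+st[1:,4].argmax();print(st[k],c[k])
xs=np.nonzero(cv2.dilate((l>0).astype(np.uint8),np.ones((1,1))))[::-1];P=np.c_[xs].T if 0 else np.c_[xs[0],xs[1]]
cor=[P[np.argmin(P@v)] for v in np.array([[1,1.3],[-1,1.2],[-1,-1.3]])];print(cor)
print(tray(cor,[(-.105,.078),(.105,.078),(.105,-.078)],C))
for name,lo,hi in [("rib",(0,90,60),(25,255,200)),]:
    h=cv2.inRange(cv2.cvtColor(im,cv2.COLOR_BGR2HSV),lo,hi);h[:,:310]=0;h[150:]=0;h[:,420:]=0
    print(name,rect(h>0,.01,C))
E
```

```text
[  168   150   177   150 16471] [256.70924655 223.12100055]
[array([168, 154]), array([344, 150]), array([338, 292])]
(array([ 441.6, -270.8]), np.float64(-0.1), 'res mm', array([  8.1,  -7.5,   2. , -18.3, -10.1,  25.9]))
rib (array([566.3, -79.6]), 81.1, 40.4, 16.7, 'mean', array([566.5, -79.1]))
```

Emit:
{"api": "play_rows", "payload": {"moves": [[0,12,18.6,0,0,0,0],[0,12,18.6,0,0,0,0],[0,12,18.6,0,0,0,0],[0,12,18.6,0,0,0,0],[0,12,18.6,0,0,0,0],[0,12,18.6,0,0,0,0],[0,12,18.6,0,0,0,0],[0,12,18.6,0,0,0,0]]}}

```text
time_s: 4.1
position: [0.5581, -0.0026, 0.2439]
eef_rot: [3.14, 0.042, -0.002]
ft_force: [-1.0, -0.2, 0.2]
opening: 0.0937
```

```bash
python3 - <<'E'
from h import *
C=cam("wrist",{"eef_rot":[3.141,.052,.001],"position":[.4393,-.1856,.245]})
print(tray([(173,164),(337,186),(314,290)],[(-.105,.078),(.105,.078),(.105,-.078)],C))
E
python3 w.py w2 green_tray loop_tool rib blue_jar yellow_jar cup brush brush_pot
```

```text
(array([ 430.9, -282.9]), np.float64(-5.9), 'res mm', array([-1.5,  1. ,  0.5,  0.9,  0.9, -2. ]))
tcp [558.1  -2.6 243.9] yaw 1.6
loop_tool 0.88 [359.  60.] (array([675.4, 108.3]), 138.9, 28.1, -88.4, 'mean', array([675.9, 115. ]))
rib 0.55 [262. 208.] (array([567.2, -73.7]), 81.4, 43.6, 16.8, 'mean', array([567.8, -73.5]))
rib 0.46 [150. 216.] (array([417.2, -84.7]), 88.1, 54.9, 28.6, 'mean', array([418.8, -83.5]))
blue_jar 0.71 [267.  93.] (array([570.2,  76.2]), 'res px', array([-1.1,  1.1, -1.5,  1.7]))
blue_jar 0.6 [471.  23.] (array([777.9, 147.7]), 'res px', array([-1.7,  1.4, -5.5,  7.2]))
yellow_jar 0.88 [150.  98.] (array([435.5,  65.6]), 'res px', array([-0.5,  0.6,  0.7, -0.8]))
cup 0.88 [145. 215.] (array([431. , -77.1]), 'res px', array([-1.2,  1.3, -3.5,  3.4]))
brush 0.78 [444. 263.] (array([ 828.3, -145.7]), 152.8, 28.2, 14.2, 'mean', array([ 823.9, -146.2]))
brush 0.61 [331. 232.] (array([ 667.4, -129.4]), 166.1, 25.8, 89.0, 'mean', array([ 666.9, -116.8]))
brush_pot 0.56 [331. 232.] (array([ 653.1, -104.6]), 'res px', array([-26.4,  21.7,  13. , -10.6]))
```

View pics/w2.png

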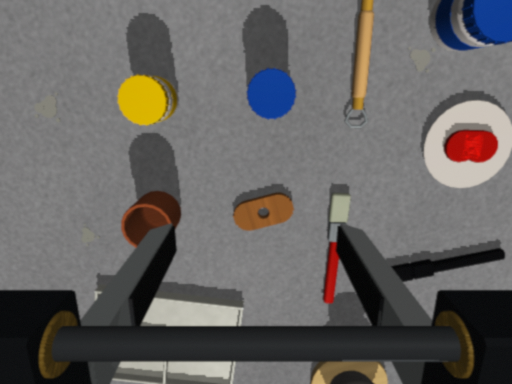

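The view shows the loop tool at upper right with its lower loop end at (355,120), blue jar at (271,93), rib at (263,211), and the brush from (340,197) to (329,302).

Run:
```python
from h import *
s=telemetry.observe();C=cam("wrist",s);im=cv2.imread("pics/w2.png");hsv=cv2.cvtColor(im,cv2.COLOR_BGR2HSV)
m=cv2.inRange(hsv,(8,90,120),(30,255,255));m[:,:345]=0;m[:,385:]=0;m[125:]=0
ys,xs=np.nonzero(m);P=back(np.c_[xs,ys].astype(float),.012,C)*1000
v=cv2.fitLine(P.astype(np.float32),cv2.DIST_HUBER,0,.01,.01).ravel();print("handle",v,np.degrees(np.arctan2(v[1],v[0])),P[:,1].min(),P[:,1].max(), back([[355,124]],0.002,C))
m=cv2.inRange(hsv,(0,180,100),(8,255,255))|cv2.inRange(hsv,(174,180,100),(180,255,255));m[:,:315]=0;m[:,350:]=0;m[:200]=0
ys,xs=np.nonzero(m);P=back(np.c_[xs,ys].astype(float),.01,C)*1000
v=cv2.fitLine(P.astype(np.float32),cv2.DIST_HUBER,0,.01,.01).ravel();print("brush",v,np.degrees(np.arctan2(v[1],v[0])),P[:,1].min(),P[:,1].max(),back([[340,194]],.006,C))
```

```text
handle [ 1.6352834e-02 -9.9986631e-01  6.7751990e+02  1.2202018e+02] -89.063 61.1505908045029 177.95038668219 [[0.67965062 0.04255231]]
brush [ 7.5958990e-03 -9.9997115e-01  6.6718878e+02 -1.6291859e+02] -89.56478 -209.3460797591214 -116.20623750143015 [[ 0.66902873 -0.04773308]]
```

Run:
```python
from h import *
bs=[]
for c,px in [("scene",(336,284)),("side",(149,203))]:
    vision.capture(c);C=cam(c)
    for d in models.regions_of(c,"blue_jar"):
        if np.hypot(*(np.array(d["pixel"])-px))<15:
            ys,xs=np.nonzero(d["region"]);b=np.array([xs.min()-.5,xs.max()+.5,ys.min()-.5,ys.max()+.5]);print(c,b);bs.append((C,b));break
a=np.linspace(0,2*np.pi,60);o=np.c_[np.cos(a),np.sin(a)]
def f(p):
    r=[]
    for C,b in bs:
        q=np.vstack([proj(np.c_[p[:2]+p[2]*o,np.full(60,z)],C) for z in (0,p[3])])
        r.append(np.array([q[:,0].min(),q[:,0].max(),q[:,1].min(),q[:,1].max()])-b)
    return np.concatenate(r)
r=least_squares(f,[.785,.16,.035,.08]);print(r.x.round(4),r.fun.round(1))
```

```text
scene [318.5 352.5 264.5 303.5]
side [134.5 163.5 181.5 218.5]
[0.7847 0.1629 0.0334 0.0862] [-0.6 -0.1 -0.4  0.2  0.4 -1.1  0.1  0.6]
```

Emit:
{"api": "play_rows", "payload": {"moves": [[0.4,11.9,12.1,-10,0,0,0],[0.4,11.9,12.1,-10,0,0,0],[0.4,11.9,12.1,-10,0,0,0],[0.4,11.9,12.1,-10,0,0,0],[0.4,11.9,12.1,-10,0,0,0],[0.4,11.9,12.1,-10,0,0,0],[0.4,11.9,12.1,-20,0,0,0],[0.4,11.9,12.1,-20,0,0,0],[0.4,11.9,12.1,-20,0,0,0],[0.4,11.9,12.1,-20,0,0,0]]}}

```text
time_s: 5.58
position: [0.672, 0.119, 0.038]
eef_rot: [3.14, 0.044, -0.019]
ft_force: [-0.2, 0.3, -0.1]
opening: 0.0564
```

```bash
python3 w.py w3 loop_tool
```

```text
tcp [672. 119.  38.] yaw 1.6
loop_tool 0.55 [261. 202.] (array([676. , 120.5]), 164.1, 28.4, -89.0, 'mean', array([676. , 127.5]))
```

View pics/w3.png

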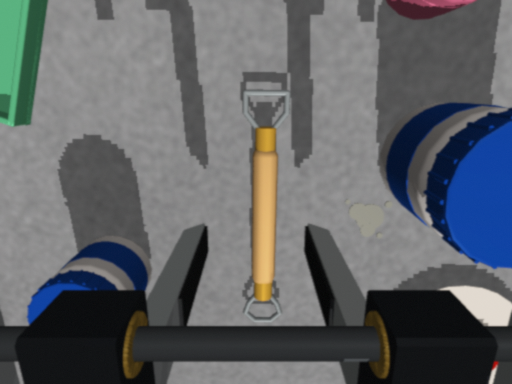

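Loop tool handle runs (265,150)–(262,285), centred between the fingers. Descend and grip.

Emit:
{"api": "play_rows", "payload": {"moves": [[0.4,0,0,-2,0,0,0],[0.4,0,0,-2,0,0,0],[0.4,0,0,-3.2,0,0,0],[0.4,0,0,-3.2,0,0,0],[0.4,0,0,-3.2,0,0,0]], "squeeze": 20}}

```text
time_s: 6.1
position: [0.6777, 0.1195, 0.0131]
eef_rot: [-3.141, -0.043, -0.001]
ft_force: [-0.4, -0.1, 0.2]
opening: 0.0562
```

Emit:
{"api": "play_rows", "payload": {"moves": [[0.4,0,0,-0.9,0,0,0],[0.4,0,0,-0.9,0,0,0],[1,0,0,-0.9,0,0,0],[1,0,0,-0.9,0,0,0],[1,0,0,-0.9,0,0,0],[1,0,0,-0.9,0,0,0],[1,0,0,-0.9,0,0,0],[1,0,0,-0.9,0,0,0],[1,0,0,3,0,0,0],[1,0,0,6,0,0,0]]}}

```text
time_s: 6.93
position: [0.6754, 0.1195, 0.0709]
eef_rot: [3.141, 0.043, -0.009]
ft_force: [0.8, -0.8, 0.5]
opening: 0.0158
```

Emit:
{"api": "play_rows", "payload": {"moves": [[1,0,0,5,0,0,-7],[1,-4,-5,10,0,0,-14],[1,-6,-9,10,0,0,-21],[1,-8,-12,10,0,0,-28],[1,-10,-15,10,0,0,-35],[1,-12,-18,10,0,0,-42],[1,-14,-21,10,0,0,-49],[1,-16,-24,10,0,0,-56],[1,-18,-27,10,0,0,-63],[1,-20,-30,10,0,0,-70]]}}

```text
time_s: 7.77
position: [0.4764, -0.1813, 0.1727]
eef_rot: [-2.593, 1.773, -0.001]
ft_force: [0.0, -0.3, 0.5]
opening: 0.0157
```

Emit:
{"api": "play_rows", "payload": {"moves": [[1,-4,-5.9,0,0,0,-7],[1,-4.2,-5.9,0,0,0,-14],[1,-4.2,-5.9,0,0,0,-21],[1,-4.2,-5.9,0,0,0,-27],[1,-4.2,-5.9,0,0,0,-27],[1,-4.2,-5.9,-4,0,0,-27],[1,-4.2,-5.9,-8,0,0,-27],[1,-4.2,-5.9,-11,0,0,-27],[1,-4.2,-5.9,-11,0,0,-27],[1,-4.2,-5.9,-11,0,0,-27]]}}

```text
time_s: 8.6
position: [0.4346, -0.2376, 0.0611]
eef_rot: [2.117, -2.321, -0.007]
ft_force: [-0.5, -0.3, -0.2]
opening: 0.0159
```

```bash
python3 w.py w4 white_tray loop_tool
```

```text
tcp [ 434.6 -237.6   61.1] yaw -95.3
white_tray 0.68 [345. 151.] (array([ 435.2, -284.3]), 203.3, 155.3, -6.0, 'mean', array([ 463.1, -297.1]))
white_tray 0.68 [252. 209.] (array([ 426.9, -232.4]), 179.8, 34.8, -6.7, 'mean', array([ 432.3, -235.9]))
loop_tool 0.78 [254. 210.] (array([ 423.1, -236.1]), 185.9, 36.0, -4.0, 'mean', array([ 429.2, -235.5]))
```

View pics/w4.png

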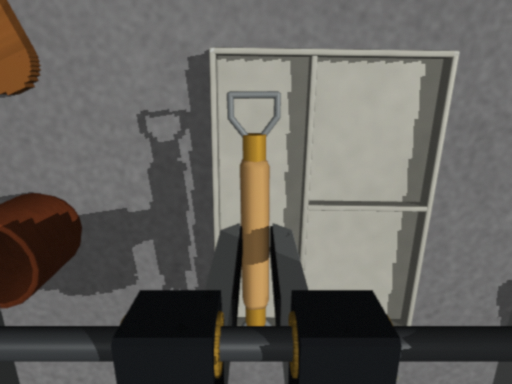

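Run:
```python
from h import *
s=telemetry.observe();C=cam("wrist",s)
print(tray([(211,49),(459,52),(313,54),(305,205)],[(.105,.078),(.105,-.078),(.103,.012),(0.0,.012)],C))
```

```text
(array([ 435. , -288.1]), np.float64(-6.2), 'res mm', array([ 0.6,  0. ,  0. ,  1.5,  0.4, -1.2, -1. , -0.3]))
```

Emit:
{"api": "play_rows", "payload": {"moves": [[1,0.3,-0.5,-2,0,0,0],[1,0.3,-0.5,-4,0,0,0],[1,0.3,-0.5,-4,0,0,0],[1,0.3,-0.5,-4.6,0,0,0],[1,0.3,-0.5,-5.1,0,0,0],[1,0.3,-0.5,-5.1,0,0,0],[1,0.3,-0.5,-5.1,0,0,0]]}}

```text
time_s: 9.33
position: [0.4407, -0.2447, 0.0138]
eef_rot: [-2.113, 2.322, -0.006]
ft_force: [0.1, 2.9, 6.1]
opening: 0.0158
```

```bash
python3 w.py w5 loop_tool; python3 -c "
from h import *;s=telemetry.observe();print(s['position'],s['ft_force'],s['eef_rot'])
import cv2;im=vision.capture('scene');cv2.imwrite('pics/s5.png',cv2.resize(im[130:250,90:250,::-1],None,fx=4,fy=4))
a=cv2.imread('pics/w5.png');b=cv2.imread('pics/s5.png');cv2.imwrite('pics/c5.png',cv2.resize(np.vstack([cv2.resize(a,(640,480)),b]),(480,720))[:600] if 0 else np.hstack([cv2.resize(a,(400,300)),cv2.resize(b,(400,300))]))
"
```

```text
tcp [ 440.7 -244.7   13.8] yaw 264.6
loop_tool 0.76 [254. 207.] (array([ 448.8, -244.7]), 146.8, 29.2, -5.4, 'mean', array([ 453.7, -245.4]))
[ 0.44073466 -0.24466616  0.01378885] [-0.25553922  2.43698513  6.70280279] [-2.11303198  2.32248561 -0.00583119]
```

View pics/c5.png

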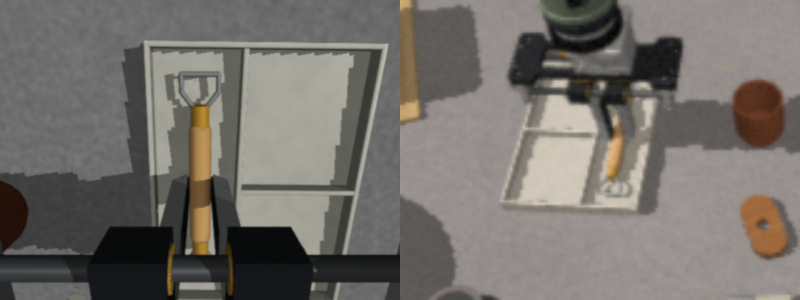

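The tool lies in the groove, centred, and shows contact. Release and lift.

Emit:
{"api": "play_rows", "payload": {"moves": [[0.78,0,0,0,0,0,0],[0.75,0,0,0,0,0,0],[0.75,0,0,0,0,0,0],[0.75,0,0,2,0,0,0],[0.75,0,0,6,0,0,0],[0.55,0,0,10,0,0,0],[0.4,6,6,10,0,0,7],[0.4,6,6,10,0,0,14],[0.4,6,6,10,0,0,14],[0.4,6,6,10,0,0,14]]}}

```text
time_s: 10.32
position: [0.4997, -0.1827, 0.1117]
eef_rot: [2.385, -2.045, 0.001]
ft_force: [-0.5, 0.0, -0.0]
opening: 0.0531
```

```bash
python3 w.py w6 loop_tool white_tray rib; python3 m.py | egrep "scene (loop|white|rib)"
```

```text
tcp [ 499.7 -182.7  111.7] yaw -81.2
loop_tool 0.62 [316. 228.] (array([ 492.6, -250.8]), 57.3, 29.5, -4.5, 'mean', array([ 448.4, -246.2]))
white_tray 0.81 [368. 225.] (array([ 446.3, -283.6]), 185.8, 159.2, -6.0, 'mean', array([ 476.3, -282.2]))
rib 0.94 [133.  80.] (array([568.8, -76.3]), 79.5, 43.0, 17.1, 'mean', array([570.5, -75.8]))
scene white_tray 0.7 [161. 189.] (array([ 444.9, -282.9]), 211.5, 163.9, -6.3, 'mean', array([ 458.9, -283.9]))
scene loop_tool 0.58 [176. 189.] (array([ 467.4, -246.8]), 68.8, 17.4, -6.4, 'mean', array([ 455.6, -245.3]))
scene rib 0.74 [236. 217.] (array([572.4, -74.2]), 84.7, 39.6, 18.3, 'mean', array([573.5, -74.2]))
```

View pics/w6.png

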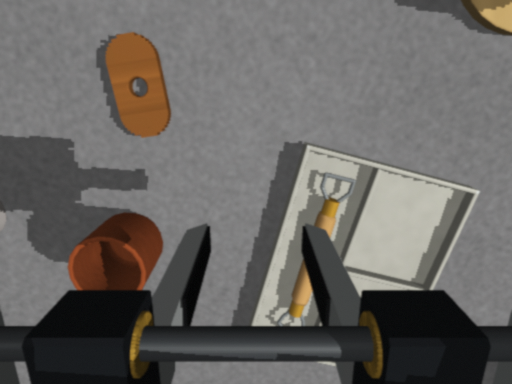

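The loop tool lies fully in the white tray's groove, with both loops visible inside. The rib is at (139,86). Next, fetch the rib.

Emit:
{"api": "play_rows", "payload": {"moves": [[0.3,6.9,10.7,0,0,0,7],[0.3,6.9,10.7,0,0,0,8.2],[0.3,6.9,10.7,0,0,0,8.2],[0.3,6.9,10.7,-3,0,0,8.2],[0.3,6.9,10.7,-6,0,0,8.2],[0.3,6.9,10.7,-9,0,0,8.2],[0.3,6.9,10.7,-9,0,0,8.2],[0.3,6.9,10.7,-9,0,0,8.2]]}}

```text
time_s: 12.28
position: [0.5658, -0.0763, 0.0197]
eef_rot: [2.521, -1.872, -0.007]
ft_force: [-0.3, 0.7, 0.0]
opening: 0.0657
```

```bash
python3 w.py w7 rib
```

```text
tcp [565.8 -76.3  19.7] yaw -73.2
rib 0.94 [257. 214.] (array([569.2, -74.9]), 82.0, 40.7, 16.7, 'mean', array([571.3, -74.3]))
```

View pics/w7.png

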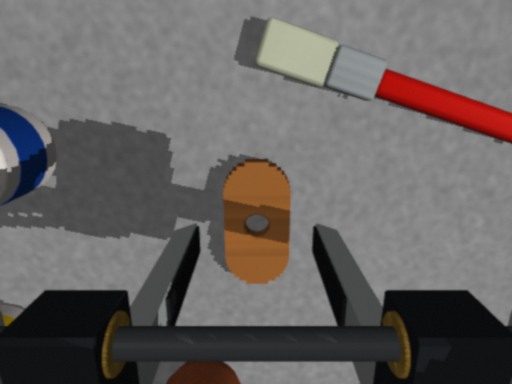

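Rib is centred between the fingers at (257,222) and aligned with them.

Emit:
{"api": "play_rows", "payload": {"moves": [[0.3,0.2,0.1,-1,0,0,0],[0.3,0.2,0.1,-1.7,0,0,0],[0.3,0.2,0.1,-1.7,0,0,0],[1,0.2,0.1,-1.7,0,0,0],[1,0.2,0.1,-1.7,0,0,0],[1,0.2,0.1,-1.7,0,0,0],[1,0.2,0.1,-1.7,0,0,0],[1,0.2,0.1,-1.7,0,0,0],[1,0.2,0.1,4,0,0,0],[1,0.2,0.1,8,0,0,0]]}}

```text
time_s: 13.22
position: [0.566, -0.075, 0.0847]
eef_rot: [2.519, -1.871, -0.014]
ft_force: [0.1, -0.4, 0.5]
opening: 0.0394
```

Emit:
{"api": "play_rows", "payload": {"moves": [[1,-1.5,-4,0,0,0,-5],[1,-3,-8,0,0,0,-10],[1,-4.5,-12,0,0,0,-15],[1,-6,-16,0,0,0,-20],[1,-7.5,-20,0,0,0,-23],[1,-8.6,-24.7,0,0,0,-23],[1,-8.6,-24.7,-3,0,0,-23],[1,-8.6,-24.7,-5,0,0,-23],[1,-8.6,-24.7,-5,0,0,-23],[1,-8.6,-24.7,-5,0,0,-23]]}}

```text
time_s: 14.05
position: [0.4825, -0.322, 0.0365]
eef_rot: [2.097, -2.339, -0.006]
ft_force: [-0.0, 0.3, 0.2]
opening: 0.0393
```

```bash
python3 w.py w8 rib white_tray
```

```text
tcp [ 482.5 -322.    36.5] yaw -96.2
rib 0.97 [254. 231.] (array([ 467.3, -320. ]), 97.2, 47.7, -5.7, 'mean', array([ 469.7, -320. ]))
white_tray 0.83 [199. 204.] (array([ 488.2, -290.4]), 156.5, 102.5, 84.3, 'mean', array([ 482. , -287.4]))
```

View pics/w8.png

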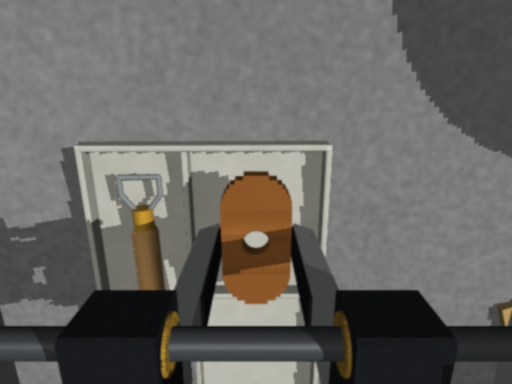

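Run:
```python
from h import *
s=telemetry.observe();C=cam("wrist",s);print(s["position"])
print(tray([(77,146),(331,144),(185,148),(190,290)],[(.105,.078),(.105,-.078),(.103,.012),(0.0,.012)],C), back([[256,240]],.03,C))
```

```text
[ 0.48509167 -0.32313369  0.03939418]
(array([ 435.2, -285. ]), np.float64(-6.4), 'res mm', array([ 2.1,  1. , -0.1, -0.6,  1. ,  0.6, -3. , -1. ])) [[ 0.47897879 -0.32235484]]
```

Emit:
{"api": "play_rows", "payload": {"moves": [[1,0.1,0,-1.5,0,0,0],[1,0.1,0,-2.4,0,0,0],[1,0.1,0,-2.4,0,0,0],[1,0.1,0,-2.4,0,0,0]]}}

```text
time_s: 14.53
position: [0.4848, -0.3223, 0.0138]
eef_rot: [2.099, -2.338, -0.001]
ft_force: [0.6, -0.3, -0.2]
opening: 0.0395
```

Emit:
{"api": "play_rows", "payload": {"moves": [[1,0,0,-0.4,0,0,0],[1,0,0,-0.4,0,0,0],[1,0,0,-0.4,0,0,0],[0.49,0,0,-0.4,0,0,0],[0.49,0,0,-0.4,0,0,0],[0.49,0,0,-0.4,0,0,0],[0.49,0,0,3,0,0,0],[0.49,0,0,7,0,0,0],[0.49,0,0,11,0,0,0],[0.49,0,0,11,0,0,0]]}}

```text
time_s: 15.37
position: [0.49, -0.3275, 0.1335]
eef_rot: [-2.097, 2.337, -0.027]
ft_force: [0.2, -0.7, 0.8]
opening: 0.048
```

Emit:
{"api": "play_rows", "payload": {"moves": [[0.4,1.8,1.95,0,0,0,7],[0.4,3.6,3.9,0,0,0,14],[0.4,5.4,5.8,0,0,0,21],[0.4,7.2,7.8,0,0,0,28],[0.4,9,9.7,0,0,0,35],[0.4,10.8,11.7,0,0,0,42],[0.4,12.6,13.6,0,0,0,49],[0.4,14.4,15.6,0,0,0,56],[0.4,16.2,17.5,0,0,0,63],[0.4,18.0,19.5,0,0,0,70]]}}

```text
time_s: 16.2
position: [0.6656, -0.1271, 0.1237]
eef_rot: [3.062, -0.703, 0.0]
ft_force: [0.6, -0.4, -0.4]
opening: 0.0567
```

Emit:
{"api": "play_rows", "payload": {"moves": [[0.4,0,0,0,0,0,7],[0.4,0,0,0,0,0,14],[0.4,0,0,0,0,0,21],[0.4,0,0,-3,0,0,26.5],[0.4,0,0,-6,0,0,26.5],[0.4,0,0,-8,0,0,26.5],[0.4,0,0,-8,0,0,26.5],[0.4,0,0,-8,0,0,26.5],[0.4,0,0,-8,0,0,26.5]]}}

```text
time_s: 16.95
position: [0.666, -0.1284, 0.0453]
eef_rot: [3.141, 0.008, 0.004]
ft_force: [-0.8, 0.2, 1.6]
opening: 0.0562
```

```bash
python3 w.py w9 brush
python3 - <<'E'
from h import *
s=telemetry.observe();C=cam("wrist",s);print(s["position"]);im=cv2.imread("pics/w9.png");hsv=cv2.cvtColor(im,cv2.COLOR_BGR2HSV)
m=cv2.inRange(hsv,(0,170,70),(8,255,255))|cv2.inRange(hsv,(172,170,70),(180,255,255))
l=cv2.connectedComponentsWithStats(m);k=1+l[2][1:,4].argmax();ys,xs=np.nonzero(l[1]==k);print(l[2][k])
P=back(np.c_[xs,ys].astype(float),.01,C)*1000;v=cv2.fitLine(P.astype(np.float32),cv2.DIST_HUBER,0,.01,.01).ravel();print(v,np.degrees(np.arctan2(v[1],v[0])),P.min(0),P.max(0))
C=cam("scene");print("rib check");vision.capture("scene")
for n,z in [("rib",.01),("white_tray",.016),("loop_tool",.013)]:
  for d in models.regions_of("scene",n)[:1]: print(n,round(d["score"],2),d["pixel"],rect(d["region"],z,C))
E
```

```text
tcp [ 666.  -128.4   45.3] yaw 0.3
brush 0.87 [257. 172.] (array([ 668.7, -130.3]), 166.8, 25.7, 89.6, 'mean', array([ 668.1, -111.6]))
brush 0.65 [428. 252.] (array([ 793.3, -154.8]), 110.2, 29.5, 14.5, 'mean', array([ 789.7, -155.4]))
[ 0.66674072 -0.12868503  0.0464242 ]
[ 248  198   22  121 2302]
[ 1.404974e-02  9.999013e-01  6.681533e+02 -1.607414e+02] 89.19498 [ 660.8105717  -211.69369791] [ 675.42540426 -115.55350302]
rib check
rib 0.76 [148.4, 198.4] (array([ 486.1, -321.5]), 81.4, 42.1, -5.8, 'mean', array([ 486.6, -321.4]))
white_tray 0.83 [158.5, 191.3] (array([ 439. , -282.6]), 217.4, 160.0, -5.9, 'mean', array([ 467.2, -299.5]))
loop_tool 0.63 [178.8, 186.3] (array([ 461.7, -244.5]), 79.7, 14.7, 4.0, 'mean', array([ 460.2, -245.2]))
```

Emit:
{"api": "play_rows", "payload": {"moves": [[0.4,0.15,-0.1,-2.5,0,0,0],[0.4,0.15,-0.1,-4.0,0,0,0],[0.4,0.15,-0.1,-4.3,0,0,0],[0.4,0.15,-0.1,-4.3,0,0,0],[1,0.15,-0.1,-4.3,0,0,0],[1,0.15,-0.1,-4.3,0,0,0],[1,0.15,-0.1,-4.3,0,0,0],[1,0.15,-0.1,-4.3,0,0,0],[1,0.15,-0.1,-4.3,0,0,0],[1,0.15,-0.1,-4.3,0,0,0]]}}

```text
time_s: 18.08
position: [0.6661, -0.129, 0.0007]
eef_rot: [-3.141, -0.008, 0.0]
ft_force: [-0.5, -0.1, -0.5]
opening: 0.0202
```

Emit:
{"api": "play_rows", "payload": {"moves": [[1,0,0,0,0,0,0],[1,0,0,0.2,0,0,0],[1,0,0,4,0,0,0],[1,0,0,8,0,0,0],[1,0,0,12,0,0,0],[1,-1,2,15,0,0,7],[1,-2.5,5.5,15,0,0,14],[1,-4,9,15,0,0,21],[1,-5.5,12.5,15,0,0,28],[1,-7,16,15,0,0,35]]}}

```text
time_s: 18.92
position: [0.5955, 0.0322, 0.1514]
eef_rot: [2.991, 0.96, 0.001]
ft_force: [0.5, 0.7, -0.3]
opening: 0.0145
```

Emit:
{"api": "play_rows", "payload": {"moves": [[1,-1.5,3.5,0,0,0,7],[1,-3,7,0,0,0,14],[1,-4.5,10.5,0,0,0,21],[1,-6,14,0,0,0,28],[1,-7.5,17.5,0,0,0,35],[1,-9,21,0,0,0,38],[1,-10.5,25,0,0,0,38],[1,-13.5,29.3,0,0,0,38],[1,-13.5,29.3,0,0,0,38],[1,-13.5,29.3,0,0,0,38]]}}

```text
time_s: 19.75
position: [0.4592, 0.3264, 0.1509]
eef_rot: [-2.515, -1.881, 0.0]
ft_force: [-0.3, -0.6, 0.5]
opening: 0.015
```

```bash
python3 w.py w10 green_tray brush
```

```text
tcp [459.2 326.4 150.9] yaw -286.4
green_tray 0.88 [188. 151.] (array([446.3, 282.4]), 211.0, 157.1, -17.1, 'mean', array([423.4, 271.9]))
brush 0.63 [256. 181.] (array([505.5, 312.7]), 255.7, 47.1, -16.6, 'mean', array([479.6, 320.4]))
brush 0.58 [ 16. 224.] (array([447.6,  68.8]), 71.8, 35.8, -28.7, 'mean', array([440.5,  69. ]))
```

View pics/w10.png

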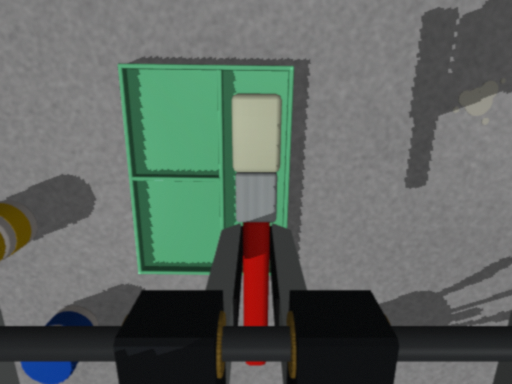

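The green tray is fully in view: corners (120,66), (294,67) and (141,273), groove to the right under the held brush.

Run:
```python
from h import *
s=telemetry.observe();C=cam("wrist",s);print(s["position"])
r=tray([(120,65),(294,67),(140,274),(222,70),(222,176)],[(-.105,-.078),(-.105,.078),(.105,-.078),(-.103,.012),(0.0,.012)],C);print(r)
a=np.radians(r[1]);R=np.array([[np.cos(a),-np.sin(a)],[np.sin(a),np.cos(a)]])
for l in [(0,44),(-51.5,-32),(51.5,-32)]: print(l,(R@l+r[0]).round(1))
```

```text
[0.46203362 0.32291927 0.1508802 ]
(array([450.1, 280.8]), np.float64(-17.4), 'res mm', array([-1.5, -0.7, -0.5,  1.9,  0.4, -0.6, -2.4, -0.1,  4. , -0.4]))
(0, 44) [463.3 322.8]
(-51.5, -32) [391.4 265.7]
(51.5, -32) [489.7 234.9]
```

Emit:
{"api": "play_rows", "payload": {"moves": [[1,0,0,-4,0,0,0],[1,0,0,-8,0,0,0],[1,0,0,-11,0,0,0],[1,0,0,-12.5,0,0,0],[1,0,0,-13.5,0,0,0],[1,0,0,-13.5,0,0,0],[1,0,0,-14.3,0,0,0],[1,0,0,-14.3,0,0,0],[1,0,0,-14.3,0,0,0]]}}

```text
time_s: 20.65
position: [0.4625, 0.3241, 0.0088]
eef_rot: [2.521, 1.874, 0.003]
ft_force: [0.2, 0.2, -1.3]
opening: 0.015
```

Emit:
{"api": "play_rows", "payload": {"moves": [[1,0,0,-0.15,0,0,0],[0.75,0,0,-0.15,0,0,0],[0.75,0,0,-0.15,0,0,0],[0.75,0,0,-0.15,0,0,0],[0.75,0,0,2,0,0,0],[0.75,0,0,6,0,0,0],[0.5,0,0,10,0,0,0],[0.2,0,0,14,0,0,0],[0,0,0,14,0,0,0],[0,0,0,14,0,0,0]]}}

```text
time_s: 21.48
position: [0.4638, 0.3254, 0.1518]
eef_rot: [2.519, 1.875, 0.013]
ft_force: [-0.1, -0.5, -0.0]
opening: 0.0468
```

```bash
python3 w.py w11 green_tray brush
python3 - <<'E'
from h import *
for c in ["scene","side"]:
    C=cam(c);vision.capture(c)
    for n,r,h in [("blue_jar",.026,.062),("cup",.03,.064)]:
        for d in models.regions_of(c,n): print(c,n,round(d["score"],2),np.round(d["pixel"]),cyl(d["region"],r,h,C))
    for d in models.regions_of(c,"brush"): print(c,"brush",round(d["score"],2),np.round(d["pixel"]),rect(d["region"],.011,C))
E
```

```text
tcp [463.8 325.4 151.8] yaw 73.3
green_tray 0.69 [200. 154.] (array([446.2, 282.3]), 209.6, 155.7, -17.2, 'mean', array([431.6, 282.2]))
brush 0.56 [254. 151.] (array([464.3, 323.8]), 168.1, 25.0, -17.4, 'mean', array([449.3, 328.4]))
scene blue_jar 0.82 [379. 273.] (array([760. , 269.3]), 'res px', array([-1.1,  1. , -1.2,  1.1]))
scene blue_jar 0.63 [290. 213.] (array([571.3,  77.3]), 'res px', array([-0.3,  0.3, -0.4,  0.3]))
scene blue_jar 0.59 [332. 282.] (array([782. , 168.8]), 'res px', array([ 3.5, -3.3,  4.3, -4.1]))
scene cup 0.85 [233. 174.] (array([430.7, -76.8]), 'res px', array([ 0.3, -0.4, -1.1,  1. ]))
scene cup 0.72 [180. 182.] (array([ 450. , -235.9]), 'res px', array([-6.6,  7. ,  5.2, -5.3]))
scene brush 0.94 [204. 313.] (array([ 824.9, -147.4]), 167.9, 26.3, 13.0, 'mean', array([ 823.6, -146.2]))
scene brush 0.81 [368. 180.] (array([463.9, 328.3]), 168.2, 24.9, -14.5, 'mean', array([456.2, 327.9]))
scene brush 0.79 [155. 128.] (array([ 206.7, -326.3]), 170.4, 25.2, 30.9, 'mean', array([ 202. , -327.5]))
side blue_jar 0.77 [234. 207.] (array([571.1,  75.2]), 'res px', array([-0.1,  0.1, -1.6,  1.4]))
side blue_jar 0.61 [134. 220.] (array([775.1, 253. ]), 'res px', array([ 0.1, -0.1, -4.9,  4.4]))
side blue_jar 0.59 [150. 201.] (array([799.7, 148.3]), 'res px', array([ 3.6, -3.7,  4.3, -3.6]))
side cup 0.69 [291. 189.] (array([432.1, -82.6]), 'res px', array([ 0.2, -0.1, -0.3,  0.3]))
side cup 0.67 [257. 138.] (array([ 729.1, -394.6]), 'res px', array([ 7.9, -8. ,  9.8, -8.2]))
side brush 0.94 [217. 277.] (array([463.2, 323.3]), 166.9, 27.3, -18.0, 'mean', array([452., 327.]))
side brush 0.6 [186. 164.] (array([ 863.5, -126.6]), 56.1, 30.7, 26.1, 'mean', array([ 862.7, -127.7]))
side brush 0.6 [127. 239.] (array([796., 276.]), 373.6, 109.9, -45.9, 'mean', array([760.5, 295.8]))
side brush 0.58 [395. 181.] (array([ 196.8, -319.3]), 164.1, 33.9, 34.4, 'mean', array([ 192.1, -324.3]))
```

Emit:
{"api": "play_rows", "payload": {"moves": [[0,1.6,-3.6,0,0,0,0],[0,3.2,-7.2,0,0,0,0],[0,4.8,-10.8,0,0,0,0],[0,6.4,-14.4,0,0,0,0],[0,8,-18,0,0,0,0],[0,9.6,-21.6,0,0,0,0],[0,10.8,-24.8,0,0,0,0],[0,10.8,-24.8,-4,0,0,0],[0,10.8,-24.8,-6,0,0,0],[0,10.8,-24.8,-6,0,0,0]]}}

```text
time_s: 22.87
position: [0.565, 0.075, 0.0825]
eef_rot: [-2.517, -1.869, 0.013]
ft_force: [-0.8, -0.4, -1.0]
opening: 0.0937
```

```bash
python3 w.py w12 blue_jar
```

```text
tcp [565.   75.   82.5] yaw -286.8
blue_jar 0.86 [256. 224.] (array([570.7,  75.6]), 'res px', array([ 0.3, -0.3, -1.2,  1. ]))
blue_jar 0.79 [389. 374.] (array([732.3, 134.4]), 'res px', array([-33.4,  26.9, -42.8,  43.5]))
```

View pics/w12.png

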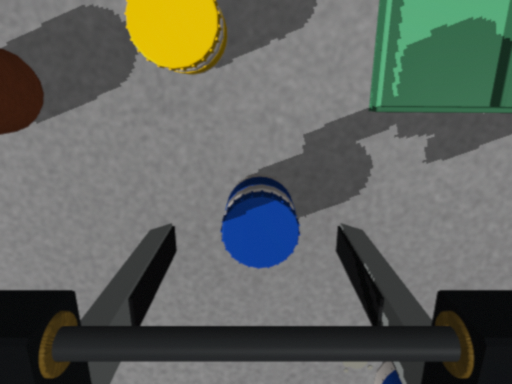

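Blue jar is centred between the fingers at (260,225). Descend and grip.

Emit:
{"api": "play_rows", "payload": {"moves": [[0,0,0,-3,0,0,0],[0,0,0,-6,0,0,0],[0,0,0,-7,0,0,0],[0,0,0,-7,0,0,0],[1,0,0,-7,0,0,0],[1,0,0,-7,0,0,0],[1,0,0,-7,0,0,0],[1,0,0,-7,0,0,0],[1,0,0,-7,0,0,0],[1,0,0,-7,0,0,0]]}}

```text
time_s: 23.8
position: [0.5698, 0.076, 0.0186]
eef_rot: [2.52, 1.875, 0.002]
ft_force: [0.4, 1.1, 0.6]
opening: 0.0573
```

Emit:
{"api": "play_rows", "payload": {"moves": [[1,0,0,0,0,0,0],[1,0,0,0,0,0,0],[1,0,0,0,0,0,0],[1,0,0,0,0,0,0],[1,0,0,1,0,0,0]]}}

```text
time_s: 24.22
position: [0.567, 0.0759, 0.0259]
eef_rot: [-2.518, -1.873, 0.006]
ft_force: [-0.7, 0.6, -2.3]
opening: 0.0512
```

Emit:
{"api": "play_rows", "payload": {"moves": [[1,0,0,4,0,0,0],[1,0,0,7,0,0,0],[1,-1.5,3,7,0,0,0],[1,-3.2,6.2,7,0,0,0],[1,-4.9,9.5,7,0,0,0],[1,-6.6,12.8,7,0,0,0],[1,-8.2,15.9,7,0,0,0],[1,-8.2,15.9,4,0,0,0],[1,-8.2,15.9,4,0,0,0],[1,-8.2,15.9,4,0,0,0]]}}

```text
time_s: 25.05
position: [0.4847, 0.2345, 0.0661]
eef_rot: [-2.518, -1.876, 0.009]
ft_force: [0.2, -0.1, -1.5]
opening: 0.0512
```

```bash
python3 w.py w13 green_tray; python3 -c "
from h import *;print(telemetry.observe()['position'])"
```

```text
tcp [484.7 234.5  66.1] yaw -286.6
green_tray 0.77 [304. 110.] (array([454.5, 279.6]), 191.1, 156.5, -17.2, 'mean', array([431.8, 285.6]))
[0.48779762 0.23438492 0.06824222]
```

View pics/w13.png

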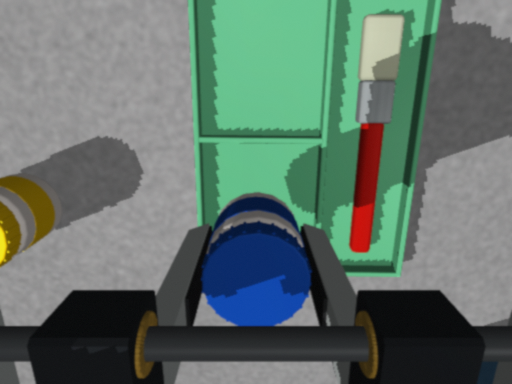

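Run:
```python
from h import *
s=telemetry.observe();C=cam("wrist",s)
r=tray([(322,138),(196,138),(399,271)],[(0,.012),(0,-.076),(.105,.078)],C);print(r)
a=np.radians(r[1]);R=np.array([[np.cos(a),-np.sin(a)],[np.sin(a),np.cos(a)]])
for l in [(-51.5,-32),(51.5,-32)]: print(l,(R@l+r[0]).round(1))
```

```text
(array([447.5, 282. ]), np.float64(-16.5), 'res mm', array([-0.5,  0.4, -0.6, -0.9,  1. ,  0.5]))
(-51.5, -32) [389.  265.9]
(51.5, -32) [487.8 236.7]
```

Emit:
{"api": "play_rows", "payload": {"moves": [[1,0,0.2,-2,0,0,0],[1,0,0.2,-3.4,0,0,0],[1,0,0.2,-3.8,0,0,0],[1,0,0.2,-4.1,0,0,0],[1,0,0.2,-4.3,0,0,0],[1,0,0.2,-4.3,0,0,0],[1,0,0.2,-4.3,0,0,0]]}}

```text
time_s: 25.73
position: [0.4882, 0.237, 0.0257]
eef_rot: [2.521, 1.874, 0.002]
ft_force: [-0.6, 0.7, -1.9]
opening: 0.051
```

Emit:
{"api": "play_rows", "payload": {"moves": [[1,0,0,-0.1,0,0,0],[1,0,0,-0.15,0,0,0],[1,0,0,-0.15,0,0,0],[1,0,0,-0.15,0,0,0]]}}

```text
time_s: 26.07
position: [0.4873, 0.2371, 0.0234]
eef_rot: [2.52, 1.875, 0.0]
ft_force: [0.7, -0.2, -2.1]
opening: 0.0508
```

Emit:
{"api": "play_rows", "payload": {"moves": [[1,0,0,-0.1,0,0,0],[1,0,0,-0.15,0,0,0],[1,0,0,-0.2,0,0,0],[1,0,0,-0.2,0,0,0],[1,0,0,-0.2,0,0,0]]}}

```text
time_s: 26.48
position: [0.4875, 0.2371, 0.0232]
eef_rot: [2.52, 1.875, -0.0]
ft_force: [-4.0, -1.9, 10.5]
opening: 0.0513
```

Emit:
{"api": "play_rows", "payload": {"moves": [[0.3,0,0,0.1,0,0,0],[0.2,0,0,0.1,0,0,0],[0.2,0,0,0.1,0,0,0],[0.2,0,0,0.1,0,0,0],[0.2,0,0,3,0,0,0],[0.2,0,0,7,0,0,0],[0,0,0,11,0,0,0],[0,0,0,13,0,0,0],[0,-0.5,-4,13,0,0,0],[0,-1,-8,13,0,0,0]]}}

```text
time_s: 27.32
position: [0.4792, 0.1578, 0.1539]
eef_rot: [2.514, 1.879, 0.008]
ft_force: [0.8, -0.0, -0.2]
opening: 0.0935
```

Emit:
{"api": "play_rows", "payload": {"moves": [[0,-0.7,-4,0,0,0,0],[0,-1.5,-8,0,0,0,0],[0,-2.3,-12,0,0,0,0],[0,-3.1,-16,0,0,0,0],[0,-3.9,-20,0,0,0,0],[0,-4.6,-23.6,0,0,0,0],[0,-4.6,-23.6,-3,0,0,0],[0,-4.6,-23.6,-6,0,0,0],[0,-4.6,-23.6,-6,0,0,0],[0,-4.6,-23.6,-6,0,0,0]]}}

```text
time_s: 28.15
position: [0.4294, -0.0785, 0.0899]
eef_rot: [-2.518, -1.872, 0.004]
ft_force: [-0.1, -0.1, 0.6]
opening: 0.094
```

```bash
python3 w.py w14 cup;  python3 -c "
from h import *;s=telemetry.observe();print(s['position']);C=cam('scene');vision.capture('scene')
for d in models.regions_of('scene','blue_jar'): print(round(d['score'],2),np.round(d['pixel']),cyl(d['region'],.026,.062,C))"
```

```text
tcp [429.4 -78.5  89.9] yaw -286.7
cup 0.69 [258. 217.] (array([432.9, -77.7]), 'res px', array([-0.9,  0.9, -3.2,  3. ]))
[ 0.43224187 -0.07902181  0.09243851]
0.85 [376. 273.] (array([761.5, 271.5]), 'res px', array([-1.1,  1.1, -0.7,  0.6]))
0.79 [331. 284.] (array([780.7, 167.9]), 'res px', array([ 4. , -3.8,  4.8, -4.6]))
0.63 [342. 185.] (array([487.1, 237.8]), 'res px', array([ 0.4, -0.4,  0.1, -0.1]))
```

View pics/w14.png

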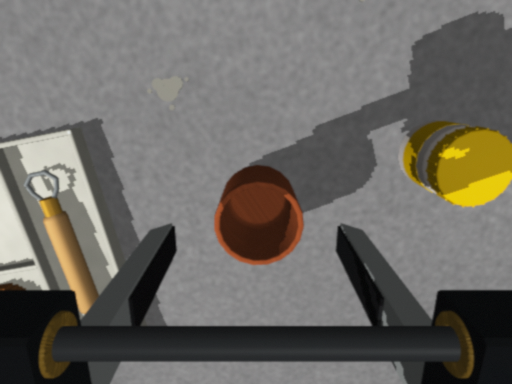

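Cup is centred between the fingers at (258,217). Grip it gently.

Emit:
{"api": "play_rows", "payload": {"moves": [[0,0,0,-3,0,0,0],[0,0,0,-6,0,0,0],[0,0,0,-7.1,0,0,0],[0,0,0,-7.1,0,0,0],[0.3,0,0,-7.1,0,0,0],[0.5,0,0,-7.1,0,0,0],[0.5,0,0,-7.1,0,0,0],[0.5,0,0,-7.1,0,0,0],[0.5,0,0,-7.1,0,0,0],[0.5,0,0,-7.1,0,0,0]], "squeeze": 12}}

```text
time_s: 29.18
position: [0.4321, -0.0792, 0.0212]
eef_rot: [2.52, 1.874, 0.002]
ft_force: [0.2, 1.0, 3.6]
opening: 0.0605
```

Emit:
{"api": "play_rows", "payload": {"moves": [[0.5,0,0,0,0,0,0],[0.5,0,0,0,0,0,0],[0.5,0,0,0,0,0,0],[0.5,0,0,1,0,0,0],[0.5,0,0,2,0,0,0]]}}

```text
time_s: 29.6
position: [0.4301, -0.0786, 0.0402]
eef_rot: [-2.519, -1.874, 0.002]
ft_force: [0.4, -0.4, -1.6]
opening: 0.0602
```

Emit:
{"api": "play_rows", "payload": {"moves": [[0.5,0,0,3,0,0,0],[0.5,0,0,6,0,0,0],[0.5,0,0.5,9,0,0,0],[0.5,-0.3,3,10,0,0,0],[0.5,-0.7,6,10,0,0,0],[0.5,-1.1,9.5,10,0,0,0],[0.5,-1.5,13,10,0,0,0],[0.5,-2,16.5,10,0,0,0],[0.5,-2.4,20,10,0,0,0],[0.5,-2.8,23,10,0,0,0]]}}

```text
time_s: 30.43
position: [0.4025, 0.1529, 0.1411]
eef_rot: [2.52, 1.875, 0.001]
ft_force: [0.6, 0.0, -1.0]
opening: 0.0606
```

Emit:
{"api": "play_rows", "payload": {"moves": [[0.5,-0.5,3.5,0,0,0,0],[0.5,-0.9,7,0,0,0,0],[0.5,-1.2,10,0,0,0,0],[0.5,-1.4,11.5,0,0,0,0],[0.5,-1.4,11.5,-2.5,0,0,0],[0.5,-1.4,11.5,-5,0,0,0],[0.5,-1.4,11.5,-6.5,0,0,0],[0.5,-1.4,11.5,-6.5,0,0,0],[0.5,-1.4,11.5,-6.5,0,0,0]]}}

```text
time_s: 31.18
position: [0.3885, 0.2656, 0.0751]
eef_rot: [-2.52, -1.875, 0.003]
ft_force: [-0.4, 0.5, -0.6]
opening: 0.0608
```

```bash
python3 w.py w15 green_tray blue_jar; python3 -c "
from h import *
print(telemetry.observe()['position']);im=vision.capture('scene');a=cv2.resize(im[120:250,270:450,::-1],(400,300),interpolation=cv2.INTER_CUBIC);b=cv2.resize(cv2.imread('pics/w15.png'),(400,300))
cv2.imwrite('pics/c15.png',np.hstack([b,a]))"
```

```text
tcp [388.5 265.6  75.1] yaw -286.7
green_tray 0.62 [314. 174.] (array([409.6, 293.5]), 155.0, 137.0, 72.8, 'mean', array([391.8, 306.5]))
blue_jar 0.86 [254. 373.] (array([519. , 227.6]), 'res px', array([  1.2,  -1.3, -45.6,  43.6]))
[0.39067432 0.26643585 0.07700193]
```

View pics/c15.png

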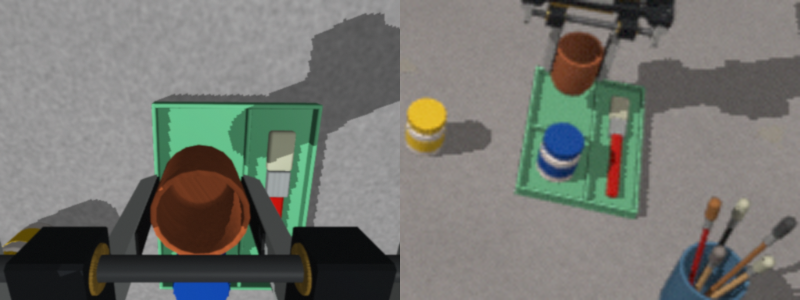

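Jar stands in its pocket, brush lies in the groove, and the cup is over the free pocket. Lower slowly until contact.

Emit:
{"api": "play_rows", "payload": {"moves": [[0.5,0,0,-2.5,0,0,0],[0.5,0,0,-3.8,0,0,0],[0.5,0,0,-4.4,0,0,0],[0.5,0,0,-4.7,0,0,0],[0.5,0,0,-4.8,0,0,0],[0.5,0,0,-4.8,0,0,0],[0.5,0,0,-4.9,0,0,0],[0.5,0,0,-4.9,0,0,0]]}}

```text
time_s: 32.05
position: [0.3899, 0.2663, 0.027]
eef_rot: [2.52, 1.875, 0.002]
ft_force: [0.1, 0.4, -0.5]
opening: 0.0607
```

Emit:
{"api": "play_rows", "payload": {"moves": [[0.5,0,0,-0.07,0,0,0],[0.5,0,0,-0.12,0,0,0],[0.5,0,0,-0.17,0,0,0],[0.5,0,0,-0.17,0,0,0],[0.5,0,0,-0.17,0,0,0]]}}

```text
time_s: 32.47
position: [0.3899, 0.2664, 0.0262]
eef_rot: [2.52, 1.875, 0.002]
ft_force: [-3.2, -0.5, 7.9]
opening: 0.0604
```

Emit:
{"api": "play_rows", "payload": {"moves": [[0.3,0,0,0.1,0,0,0],[0.15,0,0,0.1,0,0,0],[0.15,0,0,0.1,0,0,0],[0.15,0,0,0.1,0,0,0],[0.15,0,0,0.1,0,0,0],[0.15,0,0,3,0,0,0],[0.15,0,0,7,0,0,0],[0.15,0,0,11,0,0,0],[0.15,0,0,15,0,0,0],[0.15,0,0,18,0,0,0]]}}

```text
time_s: 33.3
position: [0.3901, 0.2664, 0.208]
eef_rot: [2.52, 1.875, 0.006]
ft_force: [0.9, 0.8, -0.2]
opening: 0.0797
```

Emit:
{"api": "play_rows", "payload": {"moves": [[0.15,0,-4,0,0,0,0],[0.15,0,-8,0,0,0,0],[0.15,0,-12,0,0,0,0],[0.15,0,-16,0,0,0,0],[0.15,0,-20,0,0,0,0],[0.15,0,-24,0,0,0,0],[0.15,0,-24,0,0,0,0],[0.15,0,-24,0,0,0,0]]}}

```text
time_s: 33.97
position: [0.3892, 0.0242, 0.2045]
eef_rot: [-2.526, -1.867, -0.0]
ft_force: [0.1, 1.3, -0.3]
opening: 0.0799
```

```bash
python3 m.py | grep scene; python3 -c "
from h import *
im=vision.capture('scene')
cv2.imwrite('pics/s16.png',cv2.resize(im[90:330,70:470,::-1],(800,480),interpolation=cv2.INTER_CUBIC))"
```

```text
scene white_tray 0.65 [162. 179.] (array([ 438.2, -281.3]), 218.1, 159.8, -5.5, 'mean', array([ 438.5, -281.1]))
scene green_tray 0.59 [354. 186.] (array([454.2, 281. ]), 225.3, 161.0, -17.1, 'mean', array([471.3, 282.8]))
scene loop_tool 0.63 [177. 184.] (array([ 440. , -245.3]), 137.3, 19.8, -3.8, 'mean', array([ 443.5, -245. ]))
scene brush 0.72 [201. 309.] (array([ 823.1, -148.6]), 162.6, 23.0, 12.3, 'mean', array([ 816.6, -148.1]))
scene brush 0.66 [156. 129.] (array([ 198.9, -329.3]), 169.4, 22.5, 30.5, 'mean', array([ 193.6, -330.7]))
scene brush 0.54 [369. 178.] (array([459. , 330.2]), 171.3, 27.8, -13.7, 'mean', array([448.5, 331. ]))
scene rib 0.6 [150. 198.] (array([ 486. , -322.2]), 80.9, 42.7, -3.4, 'mean', array([ 487.2, -321.9]))
scene blue_jar 0.92 [378. 275.] (array([761.4, 270.3]), 'res px', array([-0.6,  0.6, -0.7,  0.7]))
scene blue_jar 0.82 [344. 186.] (array([485.4, 241. ]), 'res px', array([-0.6,  0.6, -0.4,  0.4]))
scene blue_jar 0.73 [331. 281.] (array([779.5, 168.2]), 'res px', array([ 5.1, -4.8,  5.4, -5. ]))
scene cup 0.71 [347. 156.] (array([382.1, 271.6]), 'res px', array([-1. ,  0.9, -0.7,  0.6]))
scene yellow_jar 0.96 [283. 174.] (array([439.2,  64.6]), 'res px', array([ 0.7, -0.7, -0.3,  0.3]))
scene vase 0.69 [339. 186.] (array([499.6, 229.5]), 'res px', array([ -9. ,   8.2, -11.3,  10. ]))
scene vase 0.63 [121. 271.] (array([ 726.2, -341.7]), 'res px', array([ 0.2, -0.2,  0.5, -0.4]))
scene brush_pot 0.71 [410. 240.] (array([665.9, 401.4]), 'res px', array([10.4, -9.6,  9.6, -8.5]))
```

View pics/s16.png

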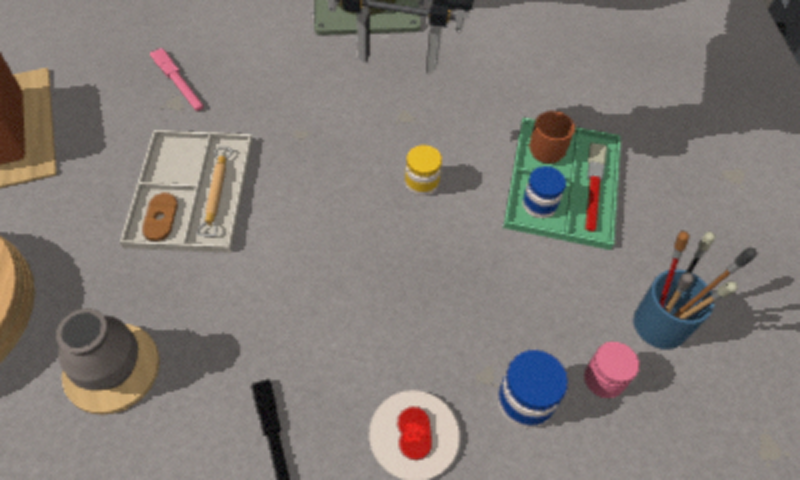

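```bash
python3 -c "
from station import ctrl;print(ctrl.close_job())"
```

```text
the job is handed in; nothing more can be done
None
```

Both kits are made up and handed in, at about 34 s on the robot's clock and in the order you asked. `close_job` gives no verdict, so my own last checks are all there is.

- **White tray:** the loop tool lies in the long groove, about 2 mm off its centre line. The rib lies flat in the +x pocket.
- **Green tray:** the red-handled brush lies in the long groove. The small blue-lidded jar stands upright in the +x pocket and the cup upright in the −x pocket. I lowered the cup slowly until I felt contact (about 8 N) before letting go.
- **Left alone:** the last picture and measurements show no change beyond measuring noise (a few mm) in the trays, yellow jar, vase, brush pot or look-alikes. The gripper was empty and clear of everything.

**Checks that disagreed:**
- The loop tool touched down about 4 mm higher than I expected, with about 6 N of force. Later pictures show it lying inside the groove.
- The final camera fit put the cup about 10 mm from where I released it. That fit assumes the cup stands on the table, not the 5 mm tray floor, which explains part of the gap. The picture shows the cup upright in its pocket.
- The vase detector also gave a false hit on the blue jar, and the brush pot fit was poor because its brushes confuse it. For the pot I relied on the picture and on its measured position being the same as before the job.

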